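# Set the length stop of the tube jig and feed the tube

## Robot

A 7-joint arm with a two-finger parallel gripper is mounted at the origin on a cart in front of the work surface, level with it; the furniture and walls round the work are solid. World frame = base frame: x ahead of the robot, y to its left, z up, the work surface at z = 0. Lengths are in m, angles in rad, forces in N, time in s.
With the tool pointing down it reaches from about 0.425 to 0.875 m from the base axis. Payload 4.7 kg.
Tool frame: the origin (TCP) lies between the finger pads; the fingertips stand 14 mm ahead of it and the grasp point (between the pads) lies 5 mm behind it; z points along the fingers, y is the line along which they close (so a half turn about z gives the same grasp; the last joint's range is limited). The gripper opens to 87 mm and grips with 3 to 60 N. Pads are 19 mm wide; open, the fingers measure 117 mm over their backs; the gripper's body (75 mm by 190 mm) begins 51 mm behind the grasp point.
Start: joints at [1.232, 0.321, -0.07, 1.45, 0.023, 1.371, -0.057], TCP at [0.225, -0.61, 0.237] pointing down, gripper open.
Joint ranges: [-2.86, 2.86], [-0.3, 2.09], [-1.38, 1.24], [0.06, 2.45], [-1.56, 4.7], [0.09, 2.05], [-2.69, 2.69]. Speed limits (rad/s): [2.57, 2.57, 3.14, 3.14, 3.14, 3.14, 3.14].

## Interface

Orientations are given as a unit quaternion [w, x, y, z].
In Python, from bench import robot, cams, spotter gives the robot as it stands. The module is installed in compiled form; this text tells all that it offers.
- The arm moves only by the tool carry_out, never from a script. Its argument "series" is a list that holds one entry, the list of rows, each a list of 6 numbers: the shift along the world's x, y, z each as a share of 0.05 m, from -1 to 1, then the turn, a rotation vector about the world's x, y, z each as a share of 2 pi rad, from -1 to 1. In form: [[[tx, ty, tz, rx, ry, rz], ...]]. A call has 1 to 5 rows; each row shifts and turns the commanded pose from where the row before left it; what a row does not reach is not made up. A row lasts 1/10 s, in which the tool goes at most 50 mm and 8.59 degrees, less where a joint would pass 70% of its speed; a pose out of reach is approached as far as the arm can. A call with a number of a shift or a turn outside -1 to 1 is refused whole. A call with a gripper value outside its range is refused whole. "hand" is the closure, from -1 (fully open) to 1 (shut), set as the call begins (left out, the last holds). The fingers move at their own pace and stop on an object; "squeeze" is the grip in N (left out, the last holds). Time passes only in rows, so rows that do not move let the fingers close. It gives the time, the measured TCP pose, the force, the opening and the grip force at its end, in the units of the state.
- robot.read_state(): the state, without advancing time (a new reading comes with each control period).
- cams.snapshot(name): name is "side" or "top"; returns a dict with "pixels" (480x640x3 uint8, red, green, blue), "z_map" (480x640 float32, m along the optical axis (not along the pixel's ray), 0 where there is no reading), "fx", "fy", "cx", "cy" (pixels), "rvec" (rotation vector, rad) and "tvec" (3), from world to camera coordinates, as OpenCV has them. Camera axes: x right, y down, z forward; pixel columns grow to the right and rows downward; lengths in m; the calibration is good to about 2 mm. A picture is of the moment at which its call begins.
- robot.hand_in(): hands the job in; it is judged then, once.
Trained networks look in a picture, given as the dict that the camera call returned (one of the last four; its "shot" number tells which), for a name from the list of things; names that differ only in an ending like _2 or _b are one class to them, and where a whole thing is asked for, a point or a joint stands for the part that bears it (a point fixed in the world has none). Each returns a list of dicts, best first, with "confidence" (0 to 1); they miss things now and then, are a little off and sometimes report something else, mostly with a low value. They report only what shows in the picture. A call takes as long as a camera call. They do not tell look-alikes from the thing itself.
- spotter.regions_of(label, picture): "region" (480x640 bool, what is visible of it) and "xy" ([column, row] in pixels, amid what is visible of it).
- spotter.place_of(label, picture): "xy" ([column, row] in pixels: a listed point, or the origin of a listed thing).
The state is a dict: "t": time; "joint_pos": joint angles; "joint_velocities": joint speeds; "effort": joint torques, N m; "tcp_pos": TCP position; "ee_rot": TCP orientation; "contact_force": force on the tool from outside, world axes, zero at the start; "ft_torque": the same for the moment, N m; "gripper_width": finger opening in m; "finger_force": force on a finger pad.
Only numpy, scipy, OpenCV 4.12 (cv2) and the standard library are available. Lean on these libraries where they do the work, as an engineer would, in place of code of your own. Each camera call takes 0.05 s, during which the arm holds its last target. There are 200 camera calls.

## Task

Get the brass tube ready to be sawn to length in the jig. Press the blue pad in the middle of the length stop fully down to free its brake and, keeping it down, push the stop along its rail until it stands against the red collar, then let go so that the brake grips. Then push the tube gently on its free end, with closed fingers, along the V-bed until its front end meets the plate of the stop, and come away; only press and push, do not grip or lift anything, do not force the braked stop along, and leave the saw, the tin and the loupe alone.

Things in the scene. Friction and masses are not known exactly. Their poses are not given: they have to be found in the camera images.
- tube_jig: Fixed jig, grey base 90 x 312 x 15 mm. Origin on the work surface under the 2 mm saw slot; y along the jig, z up; all parts at x 0: steel V-bed y -125 to 10 mm, 48 mm wide, 47 mm high; dark saw guide posts y -10 to 10, 65 mm high; slotted rail y 16 to 176, top at 30 mm. The tube is fed to +y, the stop slides to -y
- stop (a joint): Travel of the length stop, m: 0 = farthest from the saw slot (front face at y 110 mm of the jig), growing as it is pushed in the jig's -y to the collar (face at y = 110 mm minus the value); range 0 to 0.092. Braked (it holds against 25 N and more) unless the blue pad is pressed; then it slides with about 1 N
- release_pad (a joint): How far the blue pad is pressed down, m: 0 = up, brake gripping; 0.005 = fully down. It gives 1 mm up to about 9 N, where the brake lets go, then goes softly down, 11 to 12 N at the bottom
- pad_top (a point): Middle of the flat top of the blue ribbed pad, 32 x 32 mm, 67.5 mm above the work surface when up. It rides on the stop, 27 mm behind (+y of) its front face, and is its highest part; the dark saddle under it (48 x 46 mm) is 54.5 mm high. A pressing fingertip takes the stop along by friction. Axes as the jig's
- stop_face (a point): Middle of the front (-y) face of the stop's upright plate, 50 mm above the work surface, the height of the tube's axis; plate 30 mm wide, from 31 to 57 mm high. The tube must end against it. Axes as the jig's
- collar_face (a point): Middle of the +y side of the fixed red collar (52 mm wide, 10 mm along the rail, 34.5 mm high, brass thumbscrew) on the rail between saw guide and stop; 26.5 mm above the work surface. The stop is home when its front face is level with this point along the jig's y. Axes as the jig's. The tube passes over it
- tube_front (a point): Centre of the front (+y) end of the loose brass tube: 20 mm outside diameter, 130 mm long, about 0.1 kg, lying in the V-bed along the jig's y, axis 50 mm above the work surface. y axis along the tube towards the stop; it may roll about it
- tube_back (a point): Centre of the tube's free (-y) end, where it is pushed; 130 mm behind the front end, 50 mm above the work surface. The upper 13 mm of the tube stand clear of the V-bed: a fingertip held just over the bed (tip 49 to 53 mm above the work surface) meets the end
- saw_frame: Piercing saw with a wooden handle, 82 x 244 x 25 mm, lying behind the jig; origin under its middle. Not to be moved
- watch_tin: Round white tin, 66 mm across, 24 mm high, beyond the left end of the jig; origin under its middle. Not to be moved
- loupe: Black eye loupe, 33 mm across, 30 mm high, behind the left end of the jig; origin under its middle. Not to be moved
Things that resemble listed ones, but are neither listed nor needed, are in the scene too. Of the things like the part that bears tube_front, leave any that is black; of the rest the larger one is meant.

How it is judged:
By the outcome, as a careful person would: the job done as asked, in the order asked, and still so for the second after the job is handed in, with the robot touching nothing.
It also fails if it takes over 48 s, if anything falls off the work surface, if the arm or the gripper's body presses on something with over 40 N, if the wrist force passes 120 N, or if a joint passes its speed limit or range.

## Working session

There is one attempt and no reset: what is moved stays moved. The work goes in short steps, Python scripts to look and compute and a tool call to move; the robot and the scene stay as the last step left them, time stands still between calls to the robot, and variables do not carry over. Pictures are saved under pics/ and viewed, at most 10 in all, crops included, and the job is handed in when it is done.

Besides the shell and the picture viewer there is one more tool, called after "Call:" by a JSON object that holds its "method" and its "body", one argument or row to a line. carry_out: Moves the arm, as the interface text tells. Shift numbers are shares of 0.05 m and turn numbers shares of 2 pi rad, none past 1 either way. Its arguments: {"type":"object","properties":{"series":{"type":"array"},"hand":{"type":"number"},"squeeze":{"type":"number"}},"required":["series"]}

```bash
mkdir -p pics; cat > h.py <<'E'
import numpy as np, cv2
from bench import robot, cams, spotter
def world(p,xy,z=None):
    R=cv2.Rodrigues(np.array(p["rvec"],float))[0];t=np.array(p["tvec"],float).ravel()
    u,v=xy; d=np.array([(u-p["cx"])/p["fx"],(v-p["cy"])/p["fy"],1.])
    o=-R.T@t; r=R.T@d
    if z is None:
        k=p["z_map"][int(round(v)),int(round(u))]
    else: k=(z-o[2])/r[2]
    return o+k*r
def save(p,n): cv2.imwrite("pics/"+n,cv2.cvtColor(p["pixels"],cv2.COLOR_RGB2BGR))
E
python3 - <<'E'
from h import *
Z=dict(pad_top=.0675,stop_face=.05,collar_face=.0265,tube_front=.05,tube_back=.05,tube_jig=0,saw_frame=0,watch_tin=0,loupe=0)
np.set_printoptions(precision=4,suppress=True)
for c in("top","side"):
    p=cams.snapshot(c);save(p,c+"0.png")
    for n,z in Z.items():
        for r in spotter.place_of(n,p)[:4]: print(c,n,round(r["confidence"],2),np.round(r["xy"]),world(p,r["xy"],z))
s=robot.read_state();print(s)
E
```

```text
top pad_top 0.72 [329. 266.] [0.5642 0.1395 0.0675]
top stop_face 0.97 [344. 266.] [0.563  0.1118 0.05  ]
top collar_face 0.73 [365. 267.] [0.5562 0.0711 0.0265]
top tube_front 0.93 [400. 266.] [0.5325 0.0124 0.05  ]
top tube_front 0.74 [367. 153.] [ 0.7766 -0.0079  0.05  ]
top tube_front 0.4 [268. 277.] [0.5841 0.2528 0.05  ]
top tube_back 0.77 [468. 258.] [ 0.5078 -0.1153  0.05  ]
top tube_back 0.71 [331. 180.] [0.7404 0.0794 0.05  ]
top tube_back 0.62 [217. 314.] [0.5438 0.3574 0.05  ]
top tube_jig 0.94 [387. 273.] [0.5397 0.0282 0.    ]
top tube_jig 0.45 [295. 238.] [0.6622 0.1792 0.    ]
top saw_frame 0.67 [386. 272.] [0.5416 0.0307 0.    ]
top saw_frame 0.66 [403. 223.] [ 0.6293 -0.0375  0.    ]
top watch_tin 0.88 [270. 278.] [0.5971 0.2484 0.    ]
side pad_top 0.73 [360. 244.] [0.5631 0.1498 0.0675]
side stop_face 0.6 [365. 246.] [0.5627 0.1251 0.05  ]
side collar_face 0.55 [380. 249.] [0.5474 0.0872 0.0265]
side tube_front 0.96 [407. 388.] [0.4174 0.4024 0.05  ]
side tube_front 0.73 [399. 220.] [0.5357 0.0192 0.05  ]
side tube_front 0.62 [275. 208.] [0.759  0.0578 0.05  ]
sid
[... 228 characters left out ...]
watch_tin 0.79 [312. 312.] [0.5997 0.2556 0.    ]
side loupe 0.9 [291. 279.] [0.6651 0.1892 0.    ]
side loupe 0.53 [433. 194.] [ 0.5251 -0.2142  0.    ]
{'t': 1.0, 'joint_pos': array([ 1.2321,  0.321 , -0.0701,  1.4505,  0.0226,  1.3708, -0.0569]), 'joint_velocities': array([ 0.0025, -0.    , -0.0011, -0.0001, -0.0011, -0.0027, -0.0004]), 'effort': array([  0.0009, -49.1106,  -0.4025, -31.2772,  -0.0637,   0.0338,
         0.    ]), 'tcp_pos': array([ 0.2246, -0.61  ,  0.2366]), 'ee_rot': array([ 0.    ,  0.9845,  0.1755, -0.    ]), 'contact_force': array([-0.8208, -0.3271,  0.1254]), 'ft_torque': array([ 0.0439, -0.0179,  0.0031]), 'finger_force': 0.0, 'gripper_width': 0.08706474795669801}
```

View pics/top0.png

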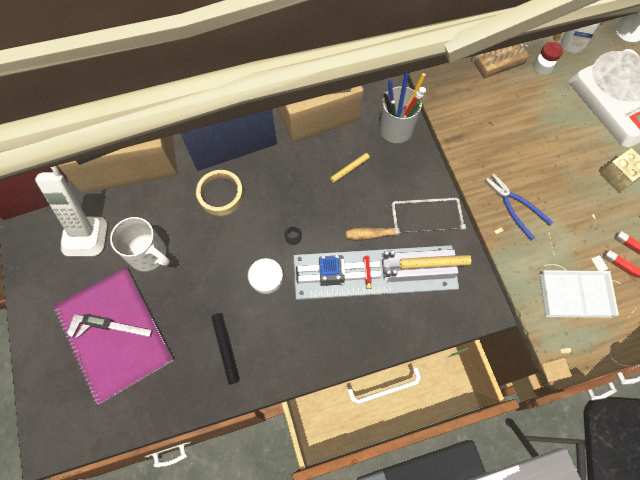

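```bash
python3 - <<'E'
import cv2
a=cv2.imread("pics/top0.png")[215:305,250:490]; cv2.imwrite("pics/crop.png",cv2.resize(a,None,fx=3.3,fy=3.3,interpolation=2))
E
```

```text
(no output)
```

View pics/side0.png

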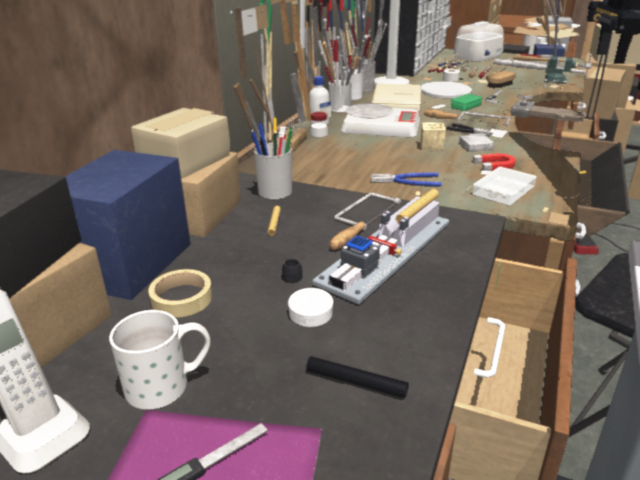

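View pics/crop.png

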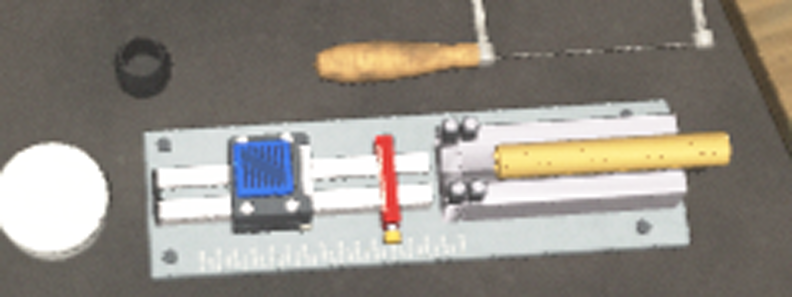

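```bash
python3 - <<'E'
from h import *
np.set_printoptions(precision=4,suppress=True)
for c in("top","side"):
    p=cams.snapshot(c);R=cv2.Rodrigues(np.array(p["rvec"],float))[0];t=np.array(p["tvec"],float).ravel()
    vv,uu=np.mgrid[:480,:640];d=p["z_map"].astype(float)
    X=(np.stack([(uu-p["cx"])/p["fx"]*d,(vv-p["cy"])/p["fy"]*d,d],-1)-t)@R
    hsv=cv2.cvtColor(p["pixels"],cv2.COLOR_RGB2HSV).astype(int);h,s,v=hsv[...,0],hsv[...,1],hsv[...,2]
    roi=(X[...,0]>.42)&(X[...,0]<.64)&(X[...,1]>-.25)&(X[...,1]<.23)&(d>0)
    b=roi&(h>100)&(h<130)&(s>110)&(X[...,2]>.06)
    P=X[b];print(c,"blue",len(P),P.mean(0),np.median(P,0),cv2.minAreaRect(P[:,:2].astype(np.float32)*1000))
    r=roi&((h<8)|(h>172))&(s>130)&(X[...,2]>.015)
    P=X[r];print("red",len(P),P.mean(0),cv2.minAreaRect(P[:,:2].astype(np.float32)*1000))
    tb=roi&(h>12)&(h<32)&(s>90)&(X[...,2]>.045)&(X[...,1]<.05)
    P=X[tb];print("tube",len(P),P.mean(0),P[:,2].max(),cv2.minAreaRect(P[:,:2].astype(np.float32)*1000))
    g=roi&(X[...,2]>.008)&(X[...,2]<.02)
    P=X[g];print("base",len(P),cv2.minAreaRect(P[:,:2].astype(np.float32)*1000))
    print("table",np.median(X[roi&(abs(X[...,2])<.006)],0))
E
```

```text
top blue 277 [0.5659 0.139  0.0664] [0.5659 0.1391 0.0665] ((566.416259765625, 138.9069061279297), (31.29218864440918, 31.320037841796875), 78.3885269165039)
red 100 [0.548  0.0689 0.0335] ((549.5119018554688, 68.81114959716797), (8.061944961547852, 52.034854888916016), 75.89790344238281)
tube 697 [ 0.5179 -0.053   0.0566] 0.06393645463570292 ((519.4857788085938, -53.54167938232422), (130.80580139160156, 19.736135482788086), 76.81103515625)
base 3948 ((531.0104370117188, -11.399795532226562), (479.3077392578125, 216.213623046875), 89.3467788696289)
table [ 0.4912 -0.008  -0.001 ]
side blue 245 [0.5658 0.1439 0.0658] [0.5658 0.1448 0.0661] ((566.4512329101562, 141.45574951171875), (32.75925064086914, 31.59813690185547), 76.34330749511719)
red 93 [0.5414 0.0743 0.0302] ((549.5739135742188, 71.70872497558594), (10.133562088012695, 51.024681091308594), 74.89136505126953)
tube 395 [ 0.5166 -0.049   0.0552] 0.06009634736527151 ((518.3532104492188, -50.82726287841797), (130.1235809326172, 19.485506057739258), 75.2487564086914)
base 2806 ((560.9031372070312, -35.3939208984375), (483.22747802734375, 168.92062377929688), 75.72765350341797)
table [ 0.4786  0.0863 -0.001 ]
```

Candidates for the tube are the brass tube in the jig at (435,263), the thin brass tube at (350,167) and the black tube at (225,348). The crop shows the large brass one lying in the V-bed, so I choose that. The pad is at (330,267), the red collar at (368,271) and the free tube end at (470,261). The jig's +y is about 13.7° from world +y, towards +x.

Call:
{"method": "carry_out", "body": {
  "series": [
    [[0.34,0.75,0,0,0,0.0078],[0.34,0.75,0,0,0,0.0078],[0.34,0.75,0,0,0,0.0078],[0.34,0.75,0,0,0,0.0078],[0.34,0.75,0,0,0,0.0078]]
  ],
  "hand": 1,
  "squeeze": 10
}}

```text
t: 1.6
tcp_pos: [0.3101, -0.4209, 0.2367]
ee_rot: [0.0, 0.955, 0.295, 0.0]
contact_force: [0.9, 0.4, -0.1]
gripper_width: 0.055
finger_force: 0.0
```

Call:
{"method": "carry_out", "body": {
  "series": [
    [[0.34,0.75,0,0,0,0.0078],[0.34,0.75,0,0,0,0.0078],[0.34,0.75,0,0,0,0.0078],[0.34,0.75,0,0,0,0.0078],[0.34,0.75,0,0,0,0.0078]]
  ]
}}

```text
t: 2.1
tcp_pos: [0.3951, -0.2334, 0.2369]
ee_rot: [0.001, 0.912, 0.41, 0.0]
contact_force: [0.5, -0.4, 0.1]
gripper_width: 0.0148
finger_force: 0.0
```

Call:
{"method": "carry_out", "body": {
  "series": [
    [[0.34,0.75,0,0,0,0.0078],[0.34,0.75,0,0,0,0.0078],[0.34,0.75,0,0,0,0.0078],[0.34,0.75,0,0,0,0.0078],[0.34,0.75,0,0,0,0.0078]]
  ]
}}

```text
t: 2.6
tcp_pos: [0.4801, -0.046, 0.237]
ee_rot: [0.001, 0.855, 0.518, 0.0]
contact_force: [0.4, -1.2, -0.0]
gripper_width: 0.0003
finger_force: 0.0
```

Call:
{"method": "carry_out", "body": {
  "series": [
    [[0.34,0.75,0,0,0,0.0078],[0.34,0.75,0,0,0,0.0078],[0.34,0.75,0,0,0,0.0078],[0.34,0.75,0,0,0,0.0078],[0,0,0,0,0,0]]
  ]
}}

```text
t: 3.1
tcp_pos: [0.548, 0.1095, 0.2368]
ee_rot: [-0.002, 0.798, 0.603, 0.002]
contact_force: [0.5, 0.3, 0.6]
gripper_width: 0.0007
finger_force: 0.0
```

Call:
{"method": "carry_out", "body": {
  "series": [
    [[0.09,0.15,-0.6,0,0,0],[0.09,0.15,-0.6,0,0,0],[0.09,0.15,-0.6,0,0,0.005],[0.09,0.15,-0.5,0,0,0],[0,0,-0.4,0,0,0]]
  ]
}}

```text
t: 3.6
tcp_pos: [0.5652, 0.1328, 0.1]
ee_rot: [-0.0, 0.791, 0.611, -0.0]
contact_force: [0.5, 0.3, 0.4]
gripper_width: 0.0006
finger_force: 0.0
```

```bash
python3 - <<'E'
from h import *
a=[]
for c in("top","side"):
    p=cams.snapshot(c);im=cv2.cvtColor(p["pixels"],cv2.COLOR_RGB2BGR)
    o=(250,190) if c=="top" else (290,170)
    a.append(cv2.resize(im[o[1]:o[1]+130,o[0]:o[0]+180],None,fx=2.2,fy=2.2,interpolation=2))
cv2.imwrite("pics/c2.png",np.hstack(a));s=robot.read_state();print(s["tcp_pos"],s["contact_force"])
E
```

```text
[0.5633486  0.13127084 0.09861821] [-0.88727797  0.31280573  0.02009267]
```

View pics/c2.png

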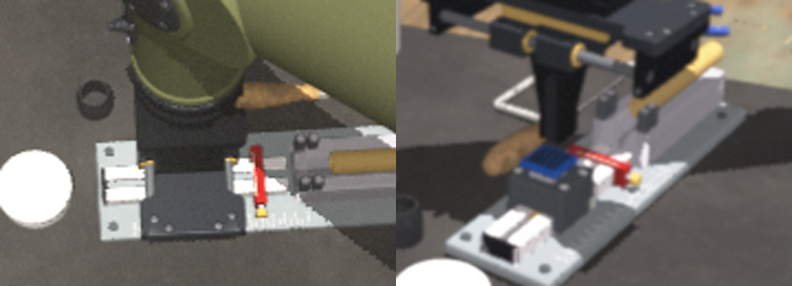

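The fingers are above the pad (side crop, pad at 548,162), about 8 mm short along +y. I'll correct that and descend.

Call:
{"method": "carry_out", "body": {
  "series": [
    [[0.06,0.16,0,0,0,0],[0,0,-0.14,0,0,0],[0,0,-0.1,0,0,0],[0,0,-0.06,0,0,0],[0,0,0,0,0,0]]
  ]
}}

```text
t: 4.2
tcp_pos: [0.5683, 0.1401, 0.0863]
ee_rot: [0.0, 0.791, 0.611, -0.0]
contact_force: [0.4, -0.3, 0.1]
gripper_width: 0.0004
finger_force: 0.0
```

Call:
{"method": "carry_out", "body": {
  "series": [
    [[0,0,-0.04,0,0,0],[0,0,-0.02,0,0,0],[0,0,0,0,0,0]]
  ]
}}

```text
t: 4.5
tcp_pos: [0.5685, 0.1404, 0.0835]
ee_rot: [0.0, 0.791, 0.611, -0.0]
contact_force: [0.6, -0.3, 0.8]
gripper_width: 0.0005
finger_force: 0.0
```

Call:
{"method": "carry_out", "body": {
  "series": [
    [[0,0,-0.02,0,0,0],[0,0,-0.02,0,0,0],[0,0,-0.02,0,0,0],[0,0,0,0,0,0]]
  ]
}}

```text
t: 4.9
tcp_pos: [0.5687, 0.1405, 0.0813]
ee_rot: [0.0, 0.791, 0.611, -0.0]
contact_force: [-2.0, -0.8, 5.6]
gripper_width: 0.0005
finger_force: 2.4
```

Call:
{"method": "carry_out", "body": {
  "series": [
    [[0,0,-0.02,0,0,0],[0,0,-0.02,0,0,0],[0,0,0,0,0,0]]
  ]
}}

```text
t: 5.2
tcp_pos: [0.5689, 0.1411, 0.0799]
ee_rot: [0.0, 0.791, 0.611, 0.0]
contact_force: [-1.7, -0.5, 9.2]
gripper_width: 0.0003
finger_force: 4.5
```

Call:
{"method": "carry_out", "body": {
  "series": [
    [[0,0,-0.03,0,0,0],[0,0,-0.03,0,0,0],[0,0,-0.02,0,0,0],[0,0,0,0,0,0]]
  ]
}}

```text
t: 5.6
tcp_pos: [0.569, 0.1417, 0.0768]
ee_rot: [0.0, 0.791, 0.612, 0.001]
contact_force: [-4.0, 0.5, 13.1]
gripper_width: 0.0002
finger_force: 6.2
```

Call:
{"method": "carry_out", "body": {
  "series": [
    [[0,0,-0.02,0,0,0],[0,0,0,0,0,0]]
  ]
}}

```text
t: 5.8
tcp_pos: [0.5692, 0.1424, 0.0767]
ee_rot: [0.0, 0.791, 0.612, 0.001]
contact_force: [-5.5, 0.7, 17.7]
gripper_width: 0.0003
finger_force: 8.5
```

The pad bottoms out at TCP z 0.0767. Now I'll push towards the collar.

Call:
{"method": "carry_out", "body": {
  "series": [
    [[-0.01,-0.04,0,0,0,0],[-0.019,-0.078,0,0,0,0],[-0.019,-0.078,0,0,0,0],[-0.019,-0.078,0,0,0,0],[0,0,0,0,0,0]]
  ]
}}

```text
t: 6.3
tcp_pos: [0.5659, 0.1286, 0.0767]
ee_rot: [0.0, 0.791, 0.612, 0.001]
contact_force: [-5.6, 1.5, 16.2]
gripper_width: 0.0003
finger_force: 8.4
```

```bash
python3 - <<'E'
from h import *
p=cams.snapshot("side");im=cv2.cvtColor(p["pixels"],cv2.COLOR_RGB2BGR)
cv2.imwrite("pics/c3.png",cv2.resize(im[190:310,310:460],None,fx=4,fy=4,interpolation=2));s=robot.read_state();print(s["tcp_pos"],s["contact_force"])
E
```

```text
[0.56588058 0.12868521 0.07665866] [-6.28707491  0.44051672 16.6329538 ]
```

View pics/c3.png

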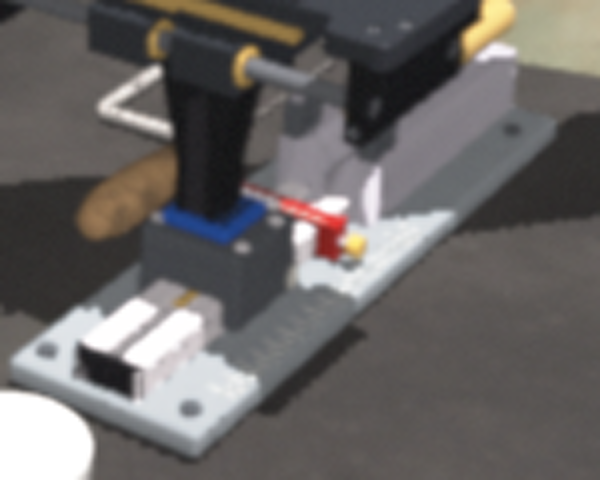

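The fingertip sits centred on the pressed pad (side crop 215,200), and the stop moves with it towards the collar at (330,235). Lateral force is small, so I'll continue.

Call:
{"method": "carry_out", "body": {
  "series": [
    [[-0.019,-0.078,0,0,0,0],[-0.019,-0.078,0,0,0,0],[-0.019,-0.078,0,0,0,0],[-0.019,-0.078,0,0,0,0],[0,0,0,0,0,0]]
  ]
}}

```text
t: 6.85
tcp_pos: [0.5621, 0.113, 0.0766]
ee_rot: [0.0, 0.791, 0.612, 0.001]
contact_force: [-6.2, 0.3, 17.1]
gripper_width: 0.0007
finger_force: 8.7
```

Call:
{"method": "carry_out", "body": {
  "series": [
    [[-0.012,-0.05,0,0,0,0],[-0.012,-0.05,0,0,0,0],[0,0,0,0,0,0]]
  ]
}}

```text
t: 7.15
tcp_pos: [0.561, 0.1083, 0.0767]
ee_rot: [0.0, 0.791, 0.612, 0.001]
contact_force: [-5.2, 1.3, 17.1]
gripper_width: 0.0006
finger_force: 8.6
```

Call:
{"method": "carry_out", "body": {
  "series": [
    [[-0.01,-0.04,0,0,0,0],[-0.01,-0.04,0,0,0,0],[0,0,0,0,0,0]]
  ]
}}

```text
t: 7.45
tcp_pos: [0.56, 0.1044, 0.0767]
ee_rot: [0.0, 0.791, 0.612, 0.001]
contact_force: [-5.3, 2.6, 16.2]
gripper_width: 0.0002
finger_force: 8.6
```

Call:
{"method": "carry_out", "body": {
  "series": [
    [[-0.007,-0.03,0,0,0,0],[0,0,0,0,0,0]]
  ]
}}

```text
t: 7.65
tcp_pos: [0.5597, 0.1031, 0.0767]
ee_rot: [0.0, 0.791, 0.612, 0.001]
contact_force: [-5.5, 0.9, 17.9]
gripper_width: 0.0004
finger_force: 8.6
```

Call:
{"method": "carry_out", "body": {
  "series": [
    [[-0.007,-0.03,0,0,0,0],[0,0,0,0,0,0]]
  ]
}}

```text
t: 7.85
tcp_pos: [0.5593, 0.1016, 0.0766]
ee_rot: [0.0, 0.791, 0.612, 0.001]
contact_force: [-5.7, 2.4, 17.8]
gripper_width: 0.0006
finger_force: 8.6
```

Call:
{"method": "carry_out", "body": {
  "series": [
    [[-0.007,-0.03,0,0,0,0],[0,0,0,0,0,0]]
  ]
}}

```text
t: 8.05
tcp_pos: [0.5593, 0.1015, 0.0767]
ee_rot: [-0.0, 0.791, 0.612, 0.002]
contact_force: [-4.7, 3.6, 16.1]
gripper_width: 0.0005
finger_force: 7.9
```

Call:
{"method": "carry_out", "body": {
  "series": [
    [[-0.007,-0.03,0,0,0,0],[0,0,0,0,0,0]]
  ]
}}

```text
t: 8.25
tcp_pos: [0.5592, 0.1013, 0.0768]
ee_rot: [-0.001, 0.791, 0.612, 0.004]
contact_force: [-3.0, 7.3, 14.5]
gripper_width: 0.0009
finger_force: 7.1
```

```bash
python3 - <<'E'
from h import *
p=cams.snapshot("side");im=cv2.cvtColor(p["pixels"],cv2.COLOR_RGB2BGR)
cv2.imwrite("pics/c4.png",cv2.resize(im[190:310,310:460],None,fx=4,fy=4,interpolation=2));s=robot.read_state();print(s["tcp_pos"],s["contact_force"])
E
```

```text
[0.55919145 0.10134536 0.07675333] [-2.11708952  7.4468322  14.62207493]
```

View pics/c4.png

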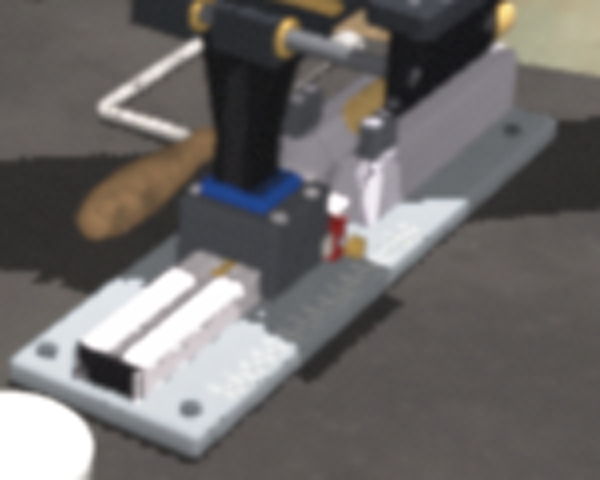

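The stop stands against the collar (side crop, saddle and plate at 325,235) with reaction building. Now I'll lift straight up.

Call:
{"method": "carry_out", "body": {
  "series": [
    [[0,0,0.03,0,0,0],[0,0,0.05,0,0,0],[0,0,0.05,0,0,0],[0,0,0.08,0,0,0],[0,0,0.2,0,0,0]]
  ]
}}

```text
t: 8.8
tcp_pos: [0.5568, 0.0953, 0.0933]
ee_rot: [-0.0, 0.792, 0.611, -0.001]
contact_force: [-0.3, -1.0, 0.2]
gripper_width: 0.0006
finger_force: 0.0
```

Call:
{"method": "carry_out", "body": {
  "series": [
    [[0,0,0.5,0,0,0],[0,0,0.5,0,0,0],[-0.15,-0.6,0,0,0,0],[-0.15,-0.6,0,0,0,0],[-0.15,-0.6,0,0,0,0]]
  ]
}}

```text
t: 9.3
tcp_pos: [0.535, 0.0047, 0.1446]
ee_rot: [0.0, 0.791, 0.611, -0.0]
contact_force: [-0.0, -0.6, 0.0]
gripper_width: 0.0003
finger_force: 0.0
```

Call:
{"method": "carry_out", "body": {
  "series": [
    [[-0.15,-0.6,0,0,0,0],[-0.15,-0.6,0,0,0,0],[-0.15,-0.6,0,0,0,0],[-0.15,-0.6,0,0,0,0],[-0.15,-0.6,0,0,0,0]]
  ]
}}

```text
t: 9.8
tcp_pos: [0.4971, -0.1456, 0.1445]
ee_rot: [0.0, 0.792, 0.611, -0.0]
contact_force: [0.3, 0.3, -0.0]
gripper_width: 0.0005
finger_force: 0.0
```

Call:
{"method": "carry_out", "body": {
  "series": [
    [[0,0,0,0,0,0],[0,0,0,0,0,0]]
  ]
}}

```text
t: 10.0
tcp_pos: [0.4974, -0.1447, 0.1442]
ee_rot: [-0.0, 0.792, 0.61, -0.0]
contact_force: [0.2, 1.0, -0.0]
gripper_width: 0.0006
finger_force: 0.0
```

```bash
python3 - <<'E'
from h import *
np.set_printoptions(precision=4,suppress=True)
for c in("top","side"):
    p=cams.snapshot(c);im=cv2.cvtColor(p["pixels"],cv2.COLOR_RGB2BGR)
    cv2.imwrite("pics/d_%s.png"%c,cv2.resize(im[200:310,290:490] if c=="top" else im[150:310,310:470],None,fx=3.5,fy=3.5,interpolation=2))
    for n,z in dict(pad_top=.0675,stop_face=.05,collar_face=.0265,tube_front=.05,tube_back=.05).items():
        for r in spotter.place_of(n,p)[:2]: print(c,n,round(r["confidence"],2),np.round(r["xy"]),world(p,r["xy"],z))
s=robot.read_state();print(s["tcp_pos"],s["contact_force"])
E
```

```text
top pad_top 0.71 [354. 264.] [0.5555 0.0943 0.0675]
top stop_face 0.88 [367. 266.] [0.549  0.0714 0.05  ]
top collar_face 0.45 [364. 268.] [0.5535 0.0724 0.0265]
top tube_front 0.9 [400. 264.] [0.5356 0.0105 0.05  ]
top tube_front 0.8 [366. 156.] [ 0.7708 -0.0052  0.05  ]
top tube_back 0.7 [469. 259.] [ 0.5068 -0.1153  0.05  ]
top tube_back 0.59 [334. 182.] [0.7357 0.0748 0.05  ]
side pad_top 0.6 [372. 232.] [0.5574 0.1072 0.0675]
side stop_face 0.92 [378. 233.] [0.555  0.0765 0.05  ]
side collar_face 0.38 [382. 249.] [0.5454 0.0857 0.0265]
side tube_front 0.79 [402. 220.] [0.5309 0.0165 0.05  ]
side tube_front 0.65 [276. 207.] [0.7598 0.0542 0.05  ]
side tube_back 0.73 [432. 193.] [ 0.5081 -0.1113  0.05  ]
side tube_back 0.63 [309. 360.] [0.5381 0.4012 0.05  ]
[ 0.4979 -0.1436  0.1441] [-0.2361  0.2912  0.0549]
```

View pics/d_side.png

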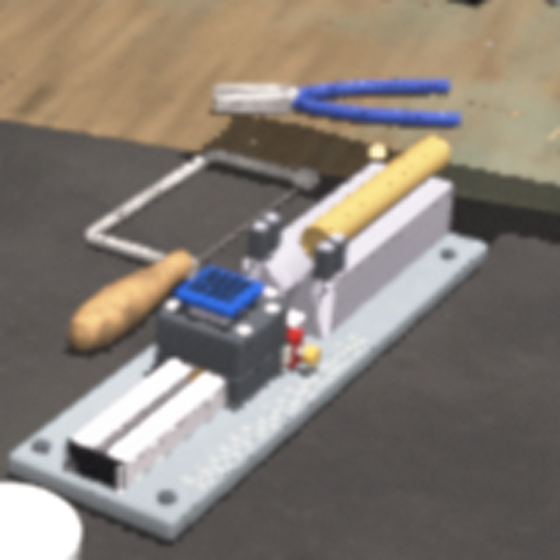

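The stop is home with the pad up again (side crop 225,290), and the tube lies untouched with its free end at (440,150). Lowering behind the free end.

Call:
{"method": "carry_out", "body": {
  "series": [
    [[0,0,-0.5,0,0,0],[0,0,-0.5,0,0,0],[0,0,-0.4,0,0,0],[0,0,-0.15,0,0,0],[0,0,-0.04,0,0,0]]
  ]
}}

```text
t: 11.1
tcp_pos: [0.4973, -0.1436, 0.0639]
ee_rot: [-0.001, 0.791, 0.611, -0.0]
contact_force: [-0.4, 0.4, 0.5]
gripper_width: 0.0007
finger_force: 0.0
```

Call:
{"method": "carry_out", "body": {
  "series": [
    [[0,0,0,0,0,0],[0,0,0,0,0,0]]
  ]
}}

```text
t: 11.3
tcp_pos: [0.4987, -0.144, 0.0657]
ee_rot: [0.001, 0.791, 0.611, 0.0]
contact_force: [0.7, 0.1, 0.5]
gripper_width: 0.0008
finger_force: 0.0
```

Call:
{"method": "carry_out", "body": {
  "series": [
    [[0.014,0.058,0,0,0,0],[0.014,0.058,0,0,0,0],[0.014,0.058,0,0,0,0],[0.014,0.058,0,0,0,0],[0.014,0.058,0,0,0,0]]
  ]
}}

```text
t: 11.8
tcp_pos: [0.5014, -0.1289, 0.0647]
ee_rot: [0.0, 0.791, 0.611, 0.0]
contact_force: [-0.4, 0.1, 0.1]
gripper_width: 0.0003
finger_force: 0.0
```

Call:
{"method": "carry_out", "body": {
  "series": [
    [[0.01,0.04,0,0,0,0],[0.01,0.04,0,0,0,0],[0.01,0.04,0,0,0,0],[0.01,0.04,0,0,0,0],[0.01,0.04,0,0,0,0]]
  ]
}}

```text
t: 12.3
tcp_pos: [0.5037, -0.1195, 0.0646]
ee_rot: [0.0, 0.792, 0.611, -0.0]
contact_force: [-1.4, -0.7, 0.5]
gripper_width: 0.0002
finger_force: 0.8
```

Call:
{"method": "carry_out", "body": {
  "series": [
    [[0.01,0.04,0,0,0,0],[0.01,0.04,0,0,0,0],[0.01,0.04,0,0,0,0],[0.01,0.04,0,0,0,0],[0.01,0.04,0,0,0,0]]
  ]
}}

```text
t: 12.8
tcp_pos: [0.5062, -0.1091, 0.0645]
ee_rot: [-0.0, 0.791, 0.611, -0.0]
contact_force: [-2.2, -1.2, 0.9]
gripper_width: 0.0005
finger_force: 0.8
```

Call:
{"method": "carry_out", "body": {
  "series": [
    [[0.01,0.05,0,0,0,0],[0.012,0.05,0,0,0,0],[0.012,0.05,0,0,0,0],[0.012,0.05,0,0,0,0],[0.012,0.05,0,0,0,0]]
  ]
}}

```text
t: 13.3
tcp_pos: [0.5093, -0.0965, 0.0646]
ee_rot: [0.0, 0.791, 0.611, 0.0]
contact_force: [-1.0, -1.0, -0.2]
gripper_width: 0.0003
finger_force: 0.7
```

Call:
{"method": "carry_out", "body": {
  "series": [
    [[0.012,0.05,0,0,0,0],[0.012,0.05,0,0,0,0],[0.012,0.05,0,0,0,0],[0.012,0.05,0,0,0,0],[0.012,0.05,0,0,0,0]]
  ]
}}

```text
t: 13.8
tcp_pos: [0.5123, -0.0841, 0.0646]
ee_rot: [0.0, 0.791, 0.611, 0.0]
contact_force: [-0.8, -1.7, 0.1]
gripper_width: 0.0005
finger_force: 0.7
```

Call:
{"method": "carry_out", "body": {
  "series": [
    [[0.012,0.05,0,0,0,0],[0.012,0.05,0,0,0,0],[0.012,0.05,0,0,0,0],[0.012,0.05,0,0,0,0],[0.012,0.05,0,0,0,0]]
  ]
}}

```text
t: 14.3
tcp_pos: [0.5153, -0.0716, 0.0646]
ee_rot: [0.0, 0.791, 0.611, 0.0]
contact_force: [0.6, -1.2, -0.6]
gripper_width: 0.0004
finger_force: 0.7
```

Call:
{"method": "carry_out", "body": {
  "series": [
    [[0.007,0.03,0,0,0,0],[0.007,0.03,0,0,0,0],[0.007,0.03,0,0,0,0],[0.007,0.03,0,0,0,0],[0,0,0,0,0,0]]
  ]
}}

```text
t: 14.8
tcp_pos: [0.5167, -0.0655, 0.0646]
ee_rot: [0.0, 0.791, 0.611, 0.0]
contact_force: [0.2, -0.8, 0.1]
gripper_width: 0.0003
finger_force: 0.3
```

Call:
{"method": "carry_out", "body": {
  "series": [
    [[0.005,0.02,0,0,0,0],[0.005,0.02,0,0,0,0],[0,0,0,0,0,0]]
  ]
}}

```text
t: 15.1
tcp_pos: [0.5172, -0.0636, 0.0646]
ee_rot: [0.0, 0.791, 0.611, 0.0]
contact_force: [0.3, -1.5, -0.9]
gripper_width: 0.0005
finger_force: 0.5
```

Call:
{"method": "carry_out", "body": {
  "series": [
    [[0.005,0.02,0,0,0,0],[0.005,0.02,0,0,0,0],[0,0,0,0,0,0]]
  ]
}}

```text
t: 15.4
tcp_pos: [0.5175, -0.0626, 0.0646]
ee_rot: [0.0, 0.792, 0.611, -0.0]
contact_force: [-0.5, -3.1, 0.8]
gripper_width: 0.0002
finger_force: 1.9
```

Call:
{"method": "carry_out", "body": {
  "series": [
    [[0.005,0.02,0,0,0,0],[0,0,0,0,0,0]]
  ]
}}

```text
t: 15.6
tcp_pos: [0.5175, -0.0625, 0.0645]
ee_rot: [0.001, 0.792, 0.611, -0.001]
contact_force: [-1.9, -6.0, 0.6]
gripper_width: 0.0002
finger_force: 2.9
```

Call:
{"method": "carry_out", "body": {
  "series": [
    [[0.005,0.02,0,0,0,0],[0,0,0,0,0,0]]
  ]
}}

```text
t: 15.8
tcp_pos: [0.5175, -0.0624, 0.0645]
ee_rot: [0.001, 0.792, 0.611, -0.002]
contact_force: [-2.2, -7.4, 1.8]
gripper_width: 0.0004
finger_force: 3.8
```

The tube has met the plate: motion has stopped and the force has risen to 7 N. Backing off along -y, then up.

Call:
{"method": "carry_out", "body": {
  "series": [
    [[-0.02,-0.08,0,0,0,0],[-0.04,-0.16,0,0,0,0],[-0.06,-0.24,0,0,0,0],[-0.1,-0.4,0,0,0,0],[0,0,0.3,0,0,0]]
  ]
}}

```text
t: 16.3
tcp_pos: [0.5046, -0.1069, 0.0781]
ee_rot: [-0.001, 0.793, 0.61, -0.002]
contact_force: [-0.8, -0.5, -0.2]
gripper_width: 0.0004
finger_force: 0.0
```

Call:
{"method": "carry_out", "body": {
  "series": [
    [[-0.1,-0.4,0.8,0,0,0],[-0.1,-0.6,0.8,0,0,0],[-0.15,-0.8,0.8,0,0,0],[-0.15,-0.8,0,0,0,0],[0,0,0,0,0,0]]
  ]
}}

```text
t: 16.8
tcp_pos: [0.482, -0.2355, 0.1966]
ee_rot: [0.002, 0.794, 0.608, -0.0]
contact_force: [-0.3, -0.6, -0.2]
gripper_width: 0.0005
finger_force: 0.0
```

```bash
python3 - <<'E'
from h import *
np.set_printoptions(precision=4,suppress=True)
a=[]
for c in("top","side"):
    p=cams.snapshot(c);im=cv2.cvtColor(p["pixels"],cv2.COLOR_RGB2BGR)
    a.append(cv2.resize(im[220:310,320:450] if c=="top" else im[180:270,340:470],None,fx=3,fy=3,interpolation=2))
    for n,z in dict(stop_face=.05,tube_front=.05,tube_back=.05).items():
        for r in spotter.place_of(n,p)[:1]: print(c,n,round(r["confidence"],2),np.round(r["xy"]),world(p,r["xy"],z))
cv2.imwrite("pics/e.png",np.hstack(a));s=robot.read_state();print(s["tcp_pos"],s["contact_force"])
E
```

```text
top stop_face 0.63 [368. 268.] [0.5455 0.0709 0.05  ]
top tube_front 0.93 [234. 381.] [0.4213 0.3565 0.05  ]
top tube_back 0.88 [330. 179.] [0.744  0.0803 0.05  ]
side stop_face 0.85 [380. 236.] [0.5494 0.0841 0.05  ]
side tube_front 0.71 [404. 390.] [0.4198 0.4067 0.05  ]
side tube_back 0.88 [310. 363.] [0.5346 0.4054 0.05  ]
[ 0.4834 -0.2273  0.1943] [ 0.4775  0.1581 -0.1715]
```

View pics/e.png

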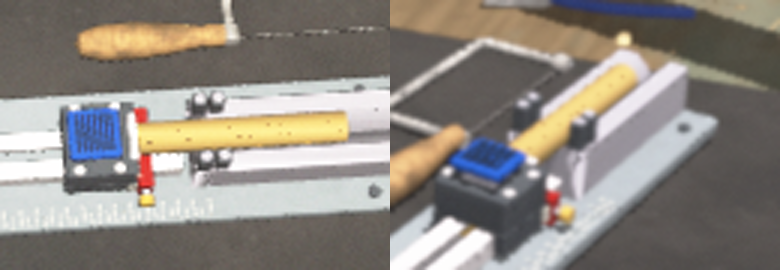

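The tube's front end stands against the stop plate (top crop 136,135), the stop is at the collar and the pad is up.

```bash
python3 -c "
from bench import robot
print(robot.hand_in())"
```

```text
the job is handed in; nothing more can be done
None
```

The job is handed in: the stop is braked against the red collar, the brass tube's front end is against its plate, and the arm is clear of everything; the robot's clock read about 17 s.

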